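Ready the slab board and draw the rolling pin from under the ware board

ROBOT

A 7-joint arm with a two-finger parallel gripper is mounted at the origin on the work surface. World frame = base frame: x ahead of the robot, y to its left, z up, the work surface at z = 0. Lengths are in m, angles in rad, forces in N, time in s.
With the tool pointing down it reaches from about 0.425 to 0.925 m from the base axis. Payload 6.8 kg.
Tool frame: the origin (TCP) lies at the very end of the fingers, on their centre line; the grasp point (between the pads) lies 19 mm behind it (bot.grasp_offset is the distance from the TCP to the grasp point, in m); z points along the fingers, y is the direction in which the jaws open and shut (so a half turn about z gives the same grasp; the last joint's range is limited). The gripper opens to 85 mm and grips with 20 to 120 N. Pads are 22 mm wide; open, the fingers measure 114 mm over their backs; the gripper's body (76 mm by 85 mm) begins 54 mm behind the grasp point. The pads swing forward as they close: fully open they stand 13 mm farther back than shut.
Start: joints at [1.164, 0.477, 0.022, 1.555, -0.011, 1.109, -0.083], TCP at [0.199, -0.645, 0.231] pointing down, gripper open.
Joint ranges: [-2.96, 2.96], [-0.34, 2.1], [-1.41, 1.46], [0.24, 2.44], [-1.37, 4.51], [0.17, 1.92], [-2.96, 2.96]. Speed limits (rad/s): [2.39, 2.39, 3.14, 3.14, 3.14, 3.14, 3.14].

INTERFACE

Orientations are given as a unit quaternion [w, x, y, z].
In Python, from station import monitor, cams, bot, finder gives the robot as it stands.
- The arm moves only by the tool jog_arm, never from a script. Its argument "plan" is a list of rows, each an object of numbers: "x", "y", "z": the shift along the tool's x, y, z as a fraction of full scale; "wx", "wy", "wz": the turn, a rotation vector about the tool's x, y, z as a fraction of full scale. A call has 1 to 12 rows; each row is the pose to reach, as a shift and turn from the pose measured when the call began, along the tool's axes at that moment, turning the shorter way round; what a row does not reach only later rows make up. Full scale, the value 1, is 20 cm for a shift and 180 degrees for a turn. A row lasts 1/12 s, in which the tool goes at most 41.7 mm and 7.16 degrees, less where a joint would pass 70% of its speed; a pose out of reach is approached as far as the arm can. A call with a number of a shift or a turn outside -1 to 1 is refused whole. A call with a gripper value outside its range is refused whole. "hand" is the opening, from -1 (shut) to 1 (fully open), set as the call begins (left out, the last holds). The fingers move at their own pace and stop on an object; "grip_force" is the grip in N (left out, the last holds). Time passes only in rows, so rows that repeat a pose let the fingers close. It gives the time, the measured TCP pose, the force and the opening at its end, in the units of the state.
- monitor.get_obs(): the state, without advancing time (a new reading comes with each control period).
- cams.read_camera(name): name is "scene" or "top" or "wrist"; returns the picture (480x640x3 uint8, red, green, blue); there is no depth.
- cams.get_calibration(name): a dict with "fx", "fy", "cx", "cy" (pixels), "extrinsics" (4x4, takes a point from world to camera coordinates). Camera axes: x right, y down, z forward; pixel columns grow to the right and rows downward; lengths in m; the calibration is good to about 2 mm. The wrist camera is an equidistant fisheye: a pixel r from the principal point sees the ray r / f radians off the axis. A picture is of the moment at which its call begins: read the wrist's pose just before it. get_calibration takes no time and is no camera call; for the wrist camera it gives the pose at the moment of the call.
- bot.hand_in(): hands the job in, once; it reports no verdict.
Trained networks look in the newest picture that a camera, given by its name, has taken for a name from the list of things; names that differ only in an ending like _2 or _b are one class to them, and where a whole thing is asked for, a point or a joint stands for the part that bears it (a point fixed in the world has none). Each returns a list of dicts, best first, with "confidence" (0 to 1); they miss things now and then, are a little off and sometimes report something else, mostly with a low value. They report only what shows in the picture. A call takes as long as a camera call. They do not tell look-alikes from the thing itself.
- finder.find_in(camera, target): "bbox" ([left, top, width, height] in pixels, round what is visible of it).
- finder.place_of(camera, target): "location" ([column, row] in pixels: a listed point, or the origin of a listed thing).
The state is a dict: "t": time; "q": joint angles; "joint_vel": joint speeds; "joint_torque": joint torques, N m; "eef_pos": TCP position; "tool_rot": TCP orientation; "contact_force": force on the tool from outside, world axes, zero at the start; "torque": the same for the moment, N m; "gripper_width": opening from 0.0 (shut) to 1.0 (fully open).
Only numpy, scipy, OpenCV 4.12 (cv2) and the standard library are available. Lean on these libraries where they do the work, as an engineer would, in place of code of your own. Each camera call takes 0.05 s, during which the arm holds its last target. There are 200 camera calls.

TASK

Get the slab board ready for rolling: seat the loose wooden thickness rail fully home on its two dark steel pegs and let it go, then draw the rolling pin out of the crate through the gap that the ware board leaves open (the gap is shorter than the pin, so bring it out tilted, one end first) without disturbing the ware board or the clay tags drying on it. Finish while holding the pin still and level above the middle of the slab board, lying across the two rails and about a hand's width above them; do not put it down.

Things in the scene. Friction and masses are not known exactly. Their poses are not given: they have to be found in the camera images.
- rail_mid (a point): centre (half-way up) of the loose thickness rail: a dark wooden bar 240 mm long (its x), 28 mm wide (its y) and 12 mm thick (z), about 70 g, lying flat on the bench to the left of the slab board. Two round through holes of 11 mm diameter lie on its centre line, 90 mm either side of the centre; it fits either way round.
- rail_seat (a point): where the centre of the rail (rail_mid) comes to lie when seated on the slab board; its x runs along the seat. Two dark steel pegs of 8 mm diameter with tapered tops stand 90 mm either side of it along x; they rise 9 mm above the board's top, and the seated rail lies flat on the top, its centre 6 mm above it.
- slab_top (a point): middle of the top face of the slab board: a fixed plywood board 280 mm (its x) by 220 mm (its y) and 18 mm thick, canvas in the middle. A dark rail like the loose one (top 12 mm above this face) is already fitted 80 mm to the -y side, along x; the two pegs are on the line 80 mm to the +y side.
- pin_mid (a point): centre of the wooden rolling pin, 320 mm long along its own y: a barrel 200 mm long and 42 mm in diameter with a 60 mm handle of 19 mm diameter at each end, about 240 g (may vary by a quarter), free to roll. It lies lengthwise on the crate's floor, its -y end under the ware board and its middle and +y end in the open.
- crate: shallow open wooden crate, fixed, origin at the centre of its underside: 404 mm long (its y), 224 mm wide (its x), 80 mm high, walls 12 mm, floor 8 mm thick, small posts 16 mm square in the inside corners. The ware board lies across its -y part and covers it; the +y part, towards the slab board, is open for about 220 to 240 mm.
- ware_board: loose pine board resting on the crate's side walls, origin at the centre of its underside: 340 mm (its x, across the crate) by 200 mm (its y) and 18 mm thick, about 0.7 kg. Its +y edge (100 mm from the origin) bounds the gap. Leave it alone.
- tag0: clay tag drying on the ware board, 100 x 60 x 9 mm with one round end, loose, origin on its underside. Leave it alone.
- tag1: second such tag
- tag2: third such tag
Not all that is in view belongs to the job. Of the things like the part that bears rail_mid, leave any that is pink, white or yellow; of the rest the larger one is meant.

How it is judged:
By the outcome, as a careful person would: the job done as asked, in the order asked, and still so for the second after the job is handed in, while the arm keeps its last pose, push and grip.
It also fails if it takes over 51 s, if anything falls off the work surface, if the arm or the gripper's body presses on something with over 40 N, if the wrist force passes 120 N, or if a joint passes its speed limit or range.

## Working session

There is one attempt and no reset: what is moved stays moved. The work goes in short steps, Python scripts to look and compute and a tool call to move; the robot and the scene stay as the last step left them, time stands still between calls to the robot, and variables do not carry over. Pictures are saved under pics/ and viewed, about 8 in all and at most 12, crops included, and the job is handed in when it is done.

Besides the shell and the picture viewer there is one more tool, called after "Call:" as name([rows], argument=value, ...), one row to a line, values as JSON. jog_arm: Moves the arm, as the interface text tells. Shift numbers are shares of 20 cm and turn numbers shares of 180 degrees, none past 1 either way. Its arguments: {"type":"object","properties":{"plan":{"type":"array","items":{"type":"object","properties":{"x":{"type":"number","minimum":-1,"maximum":1},"y":{"type":"number","minimum":-1,"maximum":1},"z":{"type":"number","minimum":-1,"maximum":1},"wx":{"type":"number","minimum":-1,"maximum":1},"wy":{"type":"number","minimum":-1,"maximum":1},"wz":{"type":"number","minimum":-1,"maximum":1}}}},"hand":{"type":"number"},"grip_force":{"type":"number"}},"required":["plan"]}

```bash
ls; mkdir -p pics; cat > h.py <<'E'
import numpy as np, cv2
from station import monitor, cams, bot, finder
def snap(n,f):
    im=cams.read_camera(n); cv2.imwrite(f'pics/{f}.png',im[:,:,::-1]); return im
def ray(n,uv):
    c=cams.get_calibration(n); E=np.array(c['extrinsics']); 
    a=np.array([(uv[0]-c['cx'])/c['fx'],(uv[1]-c['cy'])/c['fy']])
    if n=='wrist':
        r=np.linalg.norm(a); d=np.array([*(a/r*np.sin(r) if r>1e-9 else a),np.cos(r)])
    else: d=np.array([*a,1.])
    R=E[:3,:3]; return -R.T@E[:3,3], R.T@d
def px2z(n,uv,z):
    o,d=ray(n,uv); return o+d*(z-o[2])/d[2]
def proj(n,P):
    c=cams.get_calibration(n); E=np.array(c['extrinsics']); p=E[:3,:3]@np.array(P)+E[:3,3]
    if n=='wrist':
        r=np.hypot(p[0],p[1]); t=np.arctan2(r,p[2]); return np.array([c['cx']+c['fx']*t*p[0]/r,c['cy']+c['fy']*t*p[1]/r])
    return np.array([c['cx']+c['fx']*p[0]/p[2],c['cy']+c['fy']*p[1]/p[2]])
E
python3 - <<'E'
from h import *
np.set_printoptions(precision=3,suppress=True)
for n in ('scene','top'):
    c=cams.get_calibration(n);E=np.array(c['extrinsics']);print(n,c['fx'],-E[:3,:3].T@E[:3,3],E[2,:3])
    snap(n,n+'0')
Z=dict(rail_mid=.006,rail_seat=.024,slab_top=.018,pin_mid=.029,crate=0,ware_board=.08,tag0=.098)
for n in ('top','scene'):
  for k,z in Z.items():
    for d in finder.place_of(n,k)[:4]: print(n,k,round(d['confidence'],2),np.array(d['location']),px2z(n,d['location'],z))
o=monitor.get_obs();print(o['t'],o['eef_pos'],o['tool_rot'],o['contact_force'],bot.grasp_offset)
E
```

```text
pics
scene 462.3738906157975 [ 1.34  -0.084  1.129] [-0.638  0.121 -0.76 ]
top 586.9373750444712 [0.277 0.062 1.636] [ 0.144  0.018 -0.989]
top rail_mid 0.89 [154.2 241.3] [0.506 0.546 0.006]
top rail_mid 0.76 [204.2 352.4] [0.201 0.391 0.006]
top rail_mid 0.74 [209.2 247.8] [0.49  0.389 0.006]
top rail_mid 0.71 [124.9 306.9] [0.321 0.617 0.006]
top rail_seat 0.6 [260.6 257.5] [0.462 0.242 0.024]
top slab_top 0.67 [291.1 252.7] [0.478 0.158 0.018]
top pin_mid 0.83 [451.  227.9] [ 0.551 -0.284  0.029]
top crate 0.81 [453.6 230.9] [ 0.548 -0.297  0.   ]
top ware_board 0.89 [512.4 233.9] [ 0.529 -0.436  0.08 ]
top ware_board 0.74 [517.4 231.7] [ 0.535 -0.449  0.08 ]
top tag0 0.98 [515.4 278.2] [ 0.409 -0.434  0.098]
top tag0 0.91 [515.7 231. ] [ 0.534 -0.439  0.098]
top tag0 0.61 [506.1 184.8] [ 0.658 -0.417  0.098]
scene rail_mid 0.97 [398.1 186.8] [0.213 0.376 0.006]
scene rail_mid 0.91 [425.3 245.3] [0.484 0.391 0.006]
scene rail_mid 0.75 [477.6 246.9] [0.516 0.553 0.006]
scene rail_mid 0.75 [359.4 340.4] [0.775 0.116 0.006]
scene rail_seat 0.65 [378.6 241.6] [0.461 0.244 0.024]
scene slab_top 0.92 [353.8 250.2] [0.478 0.161 0.018]
scene pin_mid 0.72 [203.7 286.7] [ 0.552 -0.29   0.029]
scene crate 0.87 [201.7 287.3] [ 0.532 -0.301  0.   ]
scene ware_board 0.71 [147.4 276.9] [ 0.531 -0.433  0.08 ]
scene tag0 0.81 [146.5 313.1] [ 0.66  -0.42   0.098]
scene tag0 0.67 [146.2 272.6] [ 0.53  -0.431  0.098]
scene tag0 0.59 [145.9 237.3] [ 0.401 -0.443  0.098]
0.8 [ 0.199 -0.645  0.231] [ 0.     0.989  0.149 -0.   ] [-0.298  0.165 -0.224] 0.0187
```

View pics/top0.png

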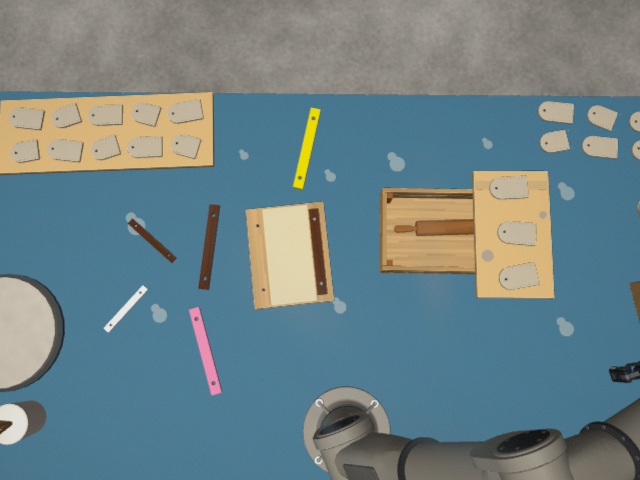

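View pics/scene0.png

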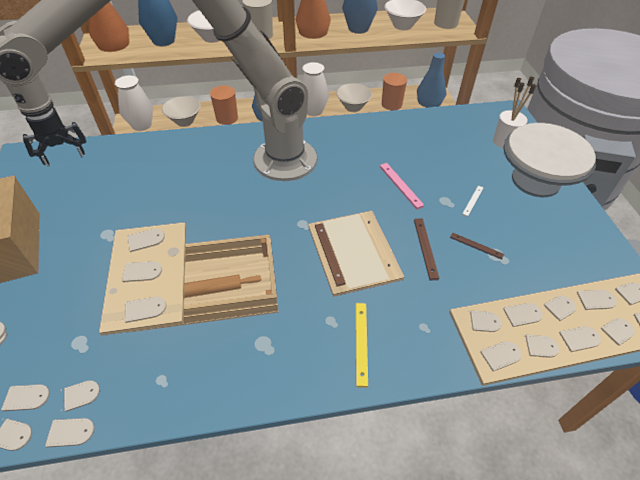

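Two dark bars lie left of the slab. The larger, at top px (209,247), is the loose rail; the small one at (152,241) is a decoy. The pegs are at about (258,226) and (263,290), the fitted rail at about (318,251). The pin's +y handle end is at (395,229), and the ware board edge is at column 474.

```bash
cat >> h.py <<'E'
np.set_printoptions(precision=4,suppress=True)
from scipy.spatial.transform import Rotation as Ro
def state():
    o=monitor.get_obs(); q=np.array(o['tool_rot']); return o,np.array(o['eef_pos']),Ro.from_quat(q[[1,2,3,0]])
def tool(psi,lean=0):
    "tool down, tool x at yaw psi (deg); lean = pitch raising tool +x end (deg)"
    return Ro.from_euler('z',psi,degrees=True)*Ro.from_euler('y',-lean,degrees=True)*Ro.from_euler('x',180,degrees=True)
def rel(*tg):
    o,p,R=state()
    print('t',round(o['t'],2),'p',p,'psi',np.degrees(np.arctan2(*R.as_matrix()[[1,0],[0,0]])),'q',np.array(o['q']),'F',np.array(o['contact_force']),'w',o['gripper_width'])
    for P,R2 in tg:
        s=R.inv().apply(np.array(P)-p)/.2; w=(R.inv()*R2).as_rotvec()/np.pi
        print('  shift',s.round(4),'turn',w.round(4))
def rect(im,n,z,box,thr):
    "dark-blob outline in box -> world min area rectangle at height z"
    m=np.zeros(im.shape[:2],np.uint8); x,y,w,h=box; m[y:y+h,x:x+w]=thr(im[y:y+h,x:x+w].astype(int))*255
    c=max(cv2.findContours(m,0,cv2.CHAIN_APPROX_NONE)[0],key=cv2.contourArea)
    W=np.array([px2z(n,q[0],z)[:2] for q in c])
    (cx,cy),s,a=cv2.minAreaRect((W*1000).astype(np.float32)); b=cv2.boxPoints(((cx,cy),s,a))
    e=[b[1]-b[0],b[2]-b[1]]; e=max(e,key=np.linalg.norm); yaw=np.degrees(np.arctan(e[1]/e[0])) if abs(e[0])>1e-6 else 90
    return np.array([cx,cy])/1000,s,yaw
E
python3 - <<'E'
from h import *
im=cv2.imread('pics/top0.png')[:,:,::-1]
dark=lambda a:(a.sum(2)<190)&(a[:,:,0]>=a[:,:,2]-5)
print('rail',rect(im,'top',.012,(195,198,30,98),dark))
print('fitted',rect(im,'top',.030,(304,202,28,98),dark))
light=lambda a:(a[:,:,0]>a[:,:,2]+25)
print('slab',rect(im,'top',.018,(238,195,105,120),lambda a:(a[:,:,0]>a[:,:,2]-10)&(a[:,:,0]>60)))
pin=lambda a:(a[:,:,0]>a[:,:,2]*1.9)&(a[:,:,0]<165)&(a.sum(2)<300)
print('pin',rect(im,'top',.029,(391,215,82,28),pin))
print('board',rect(im,'top',.098,(465,165,100,140),light))
v=cv2.resize(im[195:315,185:345][:,:,::-1],None,fx=5,fy=5,interpolation=cv2.INTER_CUBIC);
w=cv2.resize(im[165:305,375:565][:,:,::-1],None,fx=4,fy=4,interpolation=cv2.INTER_CUBIC);cv2.imwrite('pics/c1.png',w)
rel(([.45,-.45,.23],tool(5)))
E
```

```text
rail (array([0.4926, 0.3888]), (26.88504981994629, 234.8184814453125), np.float32(-5.641895))
fitted (array([0.4875, 0.0858]), (224.00889587402344, 23.122390747070312), np.float32(6.8906527))
slab (array([0.4729, 0.1646]), (281.06396484375, 221.05882263183594), np.float32(6.8903456))
pin (array([ 0.5509, -0.2629]), (39.282875061035156, 157.1967010498047), np.float32(-89.2638))
board (array([ 0.5278, -0.4162]), (337.72955322265625, 227.87350463867188), np.float32(0.41672486))
t 0.8 p [ 0.1987 -0.6451  0.2313] psi 17.11513465546642 q [ 1.1639  0.477   0.0224  1.5554 -0.0115  1.1093 -0.0831] F [-0.2984  0.165  -0.2245] w 1.0013937289412507
  shift [ 1.4882 -0.5625  0.0066] turn [0.     0.     0.0673]
```

View pics/c1.png

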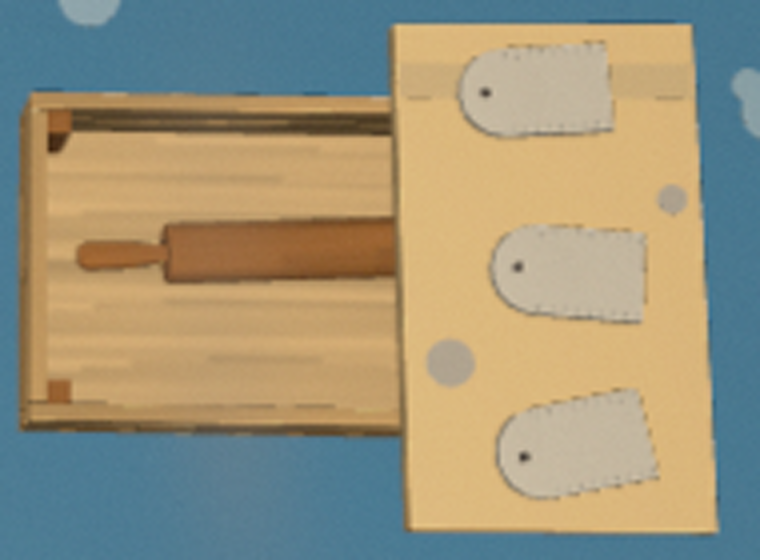

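The crop shows the ware board's +y edge at crop column about 395–405 and the pin's barrel and handle lying clear in the gap. I'll start moving now.

Call:
jog_arm([
  {"x":1,"y":-1,"wz":0.126},
  {"x":1,"y":-1,"wz":0.126},
  {"x":1,"y":-1,"wz":0.126},
  {"x":1,"y":-1,"wz":0.126},
  {"x":1,"y":-1,"wz":0.126},
  {"x":1,"y":-1,"wz":0.126},
  {"x":1,"y":-1,"wz":0.126},
  {"x":1,"y":-1,"wz":0.126},
], hand=1)

```text
invalid input at $.plan[0]: expected keys x, y, z, wx, wy, wz
```

Call:
jog_arm([
  {"x":1,"y":-1,"z":0,"wx":0,"wy":0,"wz":0.126},
  {"x":1,"y":-1,"z":0,"wx":0,"wy":0,"wz":0.126},
  {"x":1,"y":-1,"z":0,"wx":0,"wy":0,"wz":0.126},
  {"x":1,"y":-1,"z":0,"wx":0,"wy":0,"wz":0.126},
  {"x":1,"y":-1,"z":0,"wx":0,"wy":0,"wz":0.126},
  {"x":1,"y":-1,"z":0,"wx":0,"wy":0,"wz":0.126},
  {"x":1,"y":-1,"z":0,"wx":0,"wy":0,"wz":0.126},
  {"x":1,"y":-1,"z":0,"wx":0,"wy":0,"wz":0.126},
], hand=1)

```text
t: 1.47
eef_pos: [0.3353, -0.3885, 0.2316]
tool_rot: [-0.001, 0.999, -0.044, 0.001]
contact_force: [-0.4, 0.1, 0.2]
gripper_width: 1.004
```

Call:
jog_arm([
  {"x":0.8,"y":-1,"z":0,"wx":0,"wy":0,"wz":0},
  {"x":0.8,"y":-1,"z":0,"wx":0,"wy":0,"wz":0},
  {"x":0.8,"y":-1,"z":0,"wx":0,"wy":0,"wz":0},
  {"x":0.8,"y":-1,"z":0,"wx":0,"wy":0,"wz":0},
  {"x":0.8,"y":-1,"z":0,"wx":0,"wy":0,"wz":0},
  {"x":0.8,"y":-1,"z":0,"wx":0,"wy":0,"wz":0},
])

```text
t: 1.97
eef_pos: [0.5037, -0.2121, 0.2327]
tool_rot: [-0.001, 0.999, -0.044, 0.001]
contact_force: [1.0, -1.0, -1.4]
gripper_width: 1.003
```

Call:
jog_arm([
  {"x":0.1,"y":-1,"z":0,"wx":0,"wy":0,"wz":0},
  {"x":0.1,"y":-1,"z":0,"wx":0,"wy":0,"wz":0},
  {"x":0.1,"y":-1,"z":0,"wx":0,"wy":0,"wz":0},
  {"x":0.1,"y":-1,"z":0,"wx":0,"wy":0,"wz":0},
  {"x":0.1,"y":-1,"z":0,"wx":0,"wy":0,"wz":0},
])

```text
t: 2.38
eef_pos: [0.5415, -0.0117, 0.2335]
tool_rot: [-0.001, 0.999, -0.043, 0.002]
contact_force: [1.8, -0.1, 0.1]
gripper_width: 1.0
```

Call:
jog_arm([
  {"x":-0.1,"y":-1,"z":0,"wx":0,"wy":0,"wz":0},
  {"x":-0.1,"y":-1,"z":0,"wx":0,"wy":0,"wz":0},
  {"x":-0.1,"y":-1,"z":0,"wx":0,"wy":0,"wz":0},
  {"x":-0.1,"y":-1,"z":0,"wx":0,"wy":0,"wz":0},
  {"x":-0.1,"y":-1,"z":0,"wx":0,"wy":0,"wz":0},
  {"x":-0.1,"y":-1,"z":0,"wx":0,"wy":0,"wz":0},
  {"x":-0.1,"y":-1,"z":0,"wx":0,"wy":0,"wz":0},
])

```text
t: 2.97
eef_pos: [0.5384, 0.1921, 0.2342]
tool_rot: [-0.002, 0.999, -0.041, 0.002]
contact_force: [-0.1, -2.0, 0.0]
gripper_width: 0.998
```

```bash
python3 - <<'E'
from h import *
rel(([.4906,.3888,.15],tool(-5.6)))
snap('wrist','w1')
for k in ('rail_seat','slab_top','rail_mid'):
    for d in finder.place_of('wrist',k)[:3]: print(k,d['confidence'],d['location'],px2z('wrist',d['location'],dict(rail_seat=.024,slab_top=.018,rail_mid=.006)[k]))
# scene-based check
im=cv2.imread('pics/scene0.png')[:,:,::-1]
dark=lambda a:(a.sum(2)<190)&(a[:,:,0]>=a[:,:,2]-5)
print('scene rail',rect(im,'scene',.012,(408,212,36,72),dark))
print('scene fitted',rect(im,'scene',.030,(310,216,42,74),dark))
E
```

```text
t 2.97 p [0.5384 0.1921 0.2342] psi -4.643243035204831 q [-0.1623  0.3271 -0.3581  1.7884  0.1286  1.0444 -2.2191] F [-0.0738 -2.0399  0.0478] w 0.9976947940423623
  shift [-0.3189 -0.9593  0.4238] turn [-0.0013 -0.0009  0.0053]
rail_seat 0.79 [273.8, 278.5] [0.4606 0.2414 0.024 ]
rail_seat 0.31 [153.2, 251.2] [0.5015 0.3712 0.024 ]
slab_top 0.7 [349.9, 262.1] [0.4699 0.16   0.018 ]
rail_mid 0.97 [151.4, 248.9] [0.499  0.3819 0.006 ]
rail_mid 0.66 [62.5, 364.2] [0.3242 0.6037 0.006 ]
rail_mid 0.61 [45.5, 244.7] [0.5172 0.5464 0.006 ]
scene rail (array([0.6149, 0.3852]), (0.0, 0.0), 90)
scene fitted (array([0.6055, 0.0853]), (0.0, 0.0), 90)
```

View pics/w1.png

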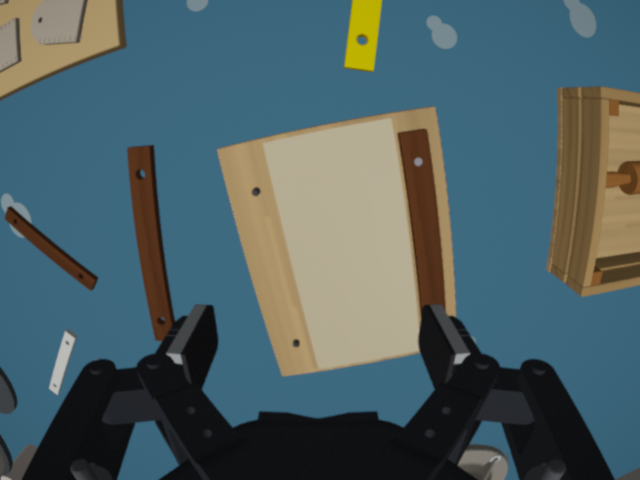

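The wrist view shows the pegs at (256,191) and (296,343), and the rail's holes at (141,174) and (161,321).

```bash
cat >> h.py <<'E'
def blob(im,uv,r,k=.5,half=None):
    "weighted dark centroid near uv"
    u,v=map(int,uv); g=cv2.cvtColor(np.ascontiguousarray(im),cv2.COLOR_RGB2GRAY).astype(float)[v-r:v+r+1,u-r:u+r+1]
    w=np.clip(np.median(g)-g-k*(np.median(g)-g.min()),0,None); Y,X=np.mgrid[-r:r+1,-r:r+1]
    return np.array([u+(w*X).sum()/w.sum(),v+(w*Y).sum()/w.sum()])
def pair(n,im,a,b,z,r):
    A,B=[px2z(n,blob(im,u,r),z)[:2] for u in (a,b)]
    d=A-B; print(n,A,B,'mid',(A+B)/2,'len',np.linalg.norm(d),'yaw',np.degrees(np.arctan2(d[1],d[0])))
E
python3 - <<'E'
from h import *
im=cv2.imread('pics/w1.png')[:,:,::-1]
pair('wrist',im,(256,191),(296,343),.023,7)
pair('wrist',im,(141,174),(161,321),.011,6)
t=cv2.imread('pics/top0.png')[:,:,::-1]
pair('top',t,(258,226),(263,290),.023,4)
print(proj('top',[.58,.38,.012]),proj('top',[.40,.398,.012]))
g=cv2.cvtColor(np.ascontiguousarray(t),cv2.COLOR_RGB2GRAY); print(g[208:222,206:218])
E
```

```text
wrist [0.5549 0.2463] [0.3776 0.2269] mid [0.4663 0.2366] len 0.17840168664369868 yaw 6.228453813302176
wrist [0.5854 0.3768] [0.4066 0.3933] mid [0.496 0.385] len 0.179494608509608 yaw -5.290692261380719
top [0.5523 0.2537] [0.374  0.2328] mid [0.4631 0.2433] len 0.1795519664988142 yaw 6.679086851012145
[213.439  215.8794] [204.3448 279.5236]
[[112 112 105  74  70  68  68  66  63  61  63  63]
 [111 111 103  76  68  68  70  65  61  63  64  65]
 [111 113 105  68  68  70  68  62  63  63  63  65]
 [110 109  93  69  69  66  64  63  64  63  65  65]
 [113 108  95  67  70  65  64  63  62  64  65  63]
 [110 108  93  67  67  58  49  48  63  63  67  62]
 [111 105  87  70  66  53  70 100  99  78  66  58]
 [112 104  76  69  64  61  91 112 104  77  68  60]
 [113 104  77  70  65  69  90  99  90  68  68  63]
 [112 103  72  69  69  66  70  73  69  63  67  62]
 [111 103  69  67  68  69  65  64  62  65  64  59]
 [109  97  70  69  68  67  62  63  63  65  66  56]
 [108  93  70  68  69  63  62  65  66  67  64  61]
 [107  87  71  70  70  66  63  64  66  66  63  68]]
```

Call:
jog_arm([
  {"x":-0.31,"y":-0.96,"z":0.2,"wx":0,"wy":0,"wz":0.005},
  {"x":-0.31,"y":-0.96,"z":0.3,"wx":0,"wy":0,"wz":0.005},
  {"x":-0.31,"y":-0.96,"z":0.3,"wx":0,"wy":0,"wz":0.005},
  {"x":-0.31,"y":-0.96,"z":0.3,"wx":0,"wy":0,"wz":0.005},
  {"x":-0.31,"y":-0.96,"z":0.3,"wx":0,"wy":0,"wz":0.005},
  {"x":-0.31,"y":-0.96,"z":0.3,"wx":0,"wy":0,"wz":0.005},
  {"x":-0.31,"y":-0.96,"z":0.3,"wx":0,"wy":0,"wz":0.005},
  {"x":-0.31,"y":-0.96,"z":0.3,"wx":0,"wy":0,"wz":0.005},
  {"x":-0.31,"y":-0.96,"z":0.3,"wx":0,"wy":0,"wz":0.005},
])

```text
t: 3.92
eef_pos: [0.4966, 0.3815, 0.1745]
tool_rot: [-0.0, 0.999, -0.054, 0.002]
contact_force: [1.1, -0.9, 0.3]
gripper_width: 1.004
```

```bash
python3 - <<'E'
from h import *
rel(([.4926,.3888,.05],tool(-5.5)),([.4926,.3888,.003],tool(-5.5)))
im=snap('wrist','w2'); print(monitor.get_obs()['joint_vel'])
for P in ([.5822,.3802,.012],[.403,.3974,.012],[.5523,.2537,.023],[.374,.2328,.023]): print(proj('wrist',P))
E
```

```text
t 3.92 p [0.4966 0.3815 0.1745] psi -6.222333131759144 q [-0.4692  0.4809 -0.386   1.7146  0.214   0.9839 -2.6136] F [ 1.0996 -0.9219  0.33  ] w 1.0043781362858877
  shift [-0.0263 -0.0337  0.6225] turn [-0.0003 -0.0014 -0.004 ]
  shift [-0.0273 -0.0334  0.8574] turn [-0.0003 -0.0014 -0.004 ]
[-0.0016 -0.0026 -0.0061 -0.0007 -0.0025  0.0002 -0.0034]
[307.7275 112.1238]
[311.8071 311.3958]
[464.4698 137.3474]
[480.4372 321.6214]
```

View pics/w2.png

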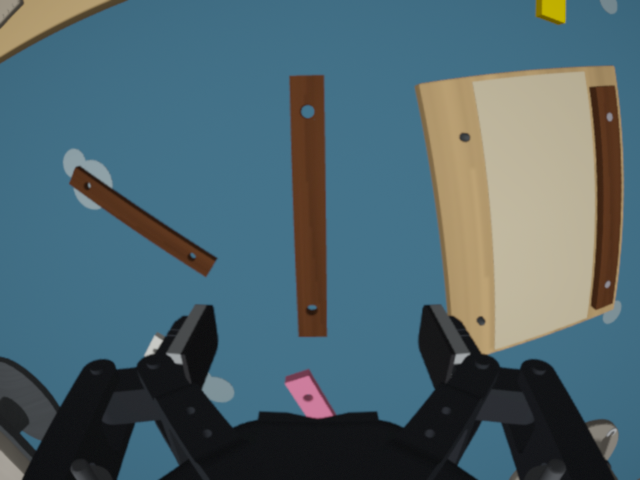

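Call:
jog_arm([
  {"x":-0.027,"y":-0.034,"z":0.2,"wx":0,"wy":-0.001,"wz":-0.004},
  {"x":-0.027,"y":-0.034,"z":0.4,"wx":0,"wy":-0.001,"wz":-0.004},
  {"x":-0.027,"y":-0.034,"z":0.6,"wx":0,"wy":-0.001,"wz":-0.004},
  {"x":-0.027,"y":-0.034,"z":0.75,"wx":0,"wy":-0.001,"wz":-0.004},
  {"x":-0.027,"y":-0.034,"z":0.83,"wx":0,"wy":-0.001,"wz":-0.004},
  {"x":-0.027,"y":-0.034,"z":0.83,"wx":0,"wy":-0.001,"wz":-0.004},
  {"x":-0.027,"y":-0.034,"z":0.83,"wx":0,"wy":-0.001,"wz":-0.004},
])

```text
t: 4.55
eef_pos: [0.4934, 0.3876, 0.0086]
tool_rot: [-0.0, 0.999, -0.049, 0.001]
contact_force: [-0.0, 0.4, 0.9]
gripper_width: 1.002
```

```bash
python3 - <<'E'
from h import *
rel(([.4926,.3888,.003],tool(-5.5)))
E
```

```text
t 4.55 p [0.4934 0.3876 0.0086] psi -5.625348155279958 q [-0.529   0.6942 -0.3235  1.7995  0.3225  0.6991 -2.7004] F [-0.0445  0.3835  0.9081] w 1.0023261640758316
  shift [-0.0048 -0.0055  0.0281] turn [-0.0001 -0.0003 -0.0007]
```

Call:
jog_arm([
  {"x":-0.005,"y":-0.005,"z":0.028,"wx":0,"wy":0,"wz":0},
  {"x":-0.005,"y":-0.005,"z":0.028,"wx":0,"wy":0,"wz":0},
  {"x":-0.005,"y":-0.005,"z":0.028,"wx":0,"wy":0,"wz":0},
  {"x":-0.005,"y":-0.005,"z":0.028,"wx":0,"wy":0,"wz":0},
  {"x":-0.005,"y":-0.005,"z":0.028,"wx":0,"wy":0,"wz":0},
  {"x":-0.005,"y":-0.005,"z":0.028,"wx":0,"wy":0,"wz":0},
  {"x":-0.005,"y":-0.005,"z":0.028,"wx":0,"wy":0,"wz":0},
  {"x":-0.005,"y":-0.005,"z":0.028,"wx":0,"wy":0,"wz":0},
  {"x":-0.005,"y":-0.005,"z":0.028,"wx":0,"wy":0,"wz":0},
  {"x":-0.005,"y":-0.005,"z":0.028,"wx":0,"wy":0,"wz":0},
], hand=-1, grip_force=60)

```text
t: 5.38
eef_pos: [0.4932, 0.3893, 0.0043]
tool_rot: [-0.001, 0.999, -0.049, 0.001]
contact_force: [-0.9, -0.7, 6.3]
gripper_width: 0.305
```

```bash
python3 - <<'E'
from h import *
rel(([.4926,.3888,.10],tool(-5.5)),([.4636,.2428,.06],tool(6.7)))
E
```

```text
t 5.38 p [0.4932 0.3893 0.0043] psi -5.624268739256205 q [-0.5336  0.7007 -0.3206  1.7999  0.3263  0.6905 -2.7057] F [-0.9315 -0.689   6.2574] w 0.3050333144593508
  shift [-0.0014  0.0019 -0.4787] turn [-0.0004 -0.0008 -0.0007]
  shift [-0.0747  0.7429 -0.2799] turn [-0.0004 -0.0008 -0.0685]
```

Call:
jog_arm([
  {"x":0,"y":0,"z":-0.2,"wx":0,"wy":0,"wz":0},
  {"x":0,"y":0,"z":-0.35,"wx":0,"wy":0,"wz":0},
  {"x":-0.03,"y":0.2,"z":-0.35,"wx":0,"wy":0,"wz":-0.03},
  {"x":-0.05,"y":0.4,"z":-0.35,"wx":0,"wy":0,"wz":-0.06},
  {"x":-0.07,"y":0.6,"z":-0.35,"wx":0,"wy":0,"wz":-0.068},
  {"x":-0.075,"y":0.743,"z":-0.35,"wx":0,"wy":0,"wz":-0.068},
  {"x":-0.075,"y":0.743,"z":-0.35,"wx":0,"wy":0,"wz":-0.068},
  {"x":-0.075,"y":0.743,"z":-0.35,"wx":0,"wy":0,"wz":-0.068},
  {"x":-0.075,"y":0.743,"z":-0.35,"wx":0,"wy":0,"wz":-0.068},
  {"x":-0.075,"y":0.743,"z":-0.35,"wx":0,"wy":0,"wz":-0.068},
])

```text
t: 6.22
eef_pos: [0.4638, 0.2446, 0.0744]
tool_rot: [-0.001, 0.998, 0.058, 0.002]
contact_force: [-0.5, 0.5, -1.3]
gripper_width: 0.306
```

```bash
python3 - <<'E'
from h import *
im=cv2.imread('pics/w2.png')[:,:,::-1]
rel(([.4636,.2428,.035],tool(6.7)),([.4636,.2428,.022],tool(6.7)))
im=snap('wrist','w3');snap('top','top3')
for z in (.008,.012):
  P=np.array([.4636,.2428,0]);
print('pegs',[proj('wrist',p).round(1) for p in ([.5523,.2537,.027],[.374,.2328,.027])])
o,p,R=state()
print('holes if centred',[proj('wrist',p+R.apply([s*.09,0,-.008])).round(1) for s in (1,-1)])
cv2.imwrite('pics/w3c.png',np.hstack([im[0:400,120:520],cv2.resize(cv2.imread('pics/top3.png')[195:315,205:325][:,:,::-1],(400,400),interpolation=cv2.INTER_CUBIC)])[:,:,::-1])
E
```

```text
t 6.22 p [0.4638 0.2446 0.0744] psi 6.703864071125266 q [-0.2605  0.4772 -0.4259  2.0222  0.2998  0.6972 -2.3292] F [-0.4898  0.4526 -1.3321] w 0.3061297264475274
  shift [-0.0028  0.0091  0.1971] turn [-0.0007 -0.0012  0.    ]
  shift [-0.003   0.0093  0.2621] turn [-0.0007 -0.0012  0.    ]
pegs [array([319.5, 100.9]), array([319.1, 389.9])]
holes if centred [array([316.5,  92.3]), array([317.2, 452.7])]
```

View pics/w3c.png

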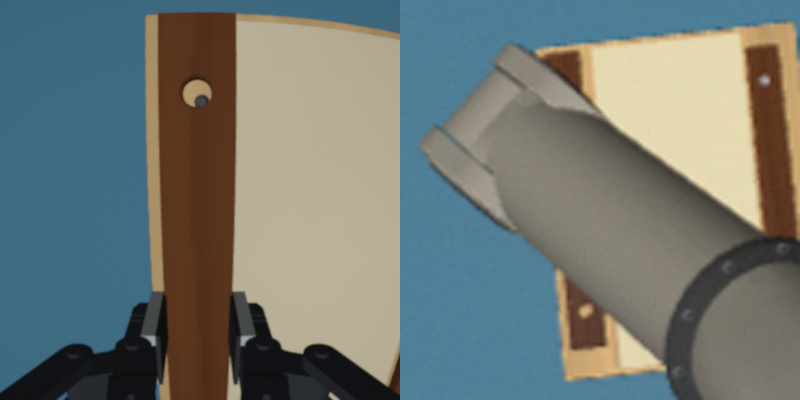

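The wrist crop shows the front peg, dark at full px (322,101), through the rail's hole centred at (317,93). That is close to the prediction, with a small offset to work out.

```bash
python3 - <<'E'
from h import *
im=cv2.imread('pics/w2.png')[:,:,::-1]
print('w2 peg blobs',blob(im,(464,137),7),blob(im,(480,321),7),'pred [464.5 137.3] [480.4 321.6]')
im=cv2.imread('pics/w3.png')[:,:,::-1]; g=cv2.cvtColor(np.ascontiguousarray(im),cv2.COLOR_RGB2GRAY)
sub=g[70:116,290:345]; print(sub[::4,::4])
# hole ellipse: bright canvas/ply + peg area inside dark rail, fill
m=((im[70:116,290:345].astype(int)[:,:,2]>70)).astype(np.uint8)
c=max(cv2.findContours(m,0,2)[0],key=cv2.contourArea); h=cv2.convexHull(c); e=cv2.fitEllipse(h); print('hole',e[0][0]+290,e[0][1]+70,e[1])
pk=blob(im,(322,101),6,.4); print('peg',pk)
o,p,R=state(); print(p)
hw=px2z('wrist',(e[0][0]+290,e[0][1]+70),p[2]+.0105); pw=px2z('wrist',pk,.026)
print('hole world',hw,'hole nominal',p+R.apply([.09,0,-.009]),'peg world',pw)
rel(([.4636,.2428,.035],tool(6.7)))
E
```

```text
w2 peg blobs [463.9894 136.742 ] [480.4509 320.0271] pred [464.5 137.3] [480.4 321.6]
[[ 62  61  61  61  61  57  54  55  55  56  56  57  59  58]
 [ 62  61  61  61  61  56  51  52  54  57  55  57  58  59]
 [ 62  61  60  61  50  39  30  33  38  52  56  58  59  59]
 [ 62  61  61  51  33 135 152 152 146  82  52  57  59  59]
 [ 62  62  61  41 144 154 154 152 151 148  64  57  59  59]
 [ 61  62  59  59 155 154 154 152 150 149 129  58  59  59]
 [ 62  62  60  77 155 154 154 138 116 143 137  58  59  59]
 [ 62  62  61  55 155 155 142  62  64  49 116  58  58  60]
 [ 62  62  62  56 124 154 113  68  72  52  57  58  59  59]
 [ 62  62  62  61  58  69 114  56  58  56  57  58  61  59]
 [ 62  63  62  61  62  58  54  55  56  57  57  58  59  60]
 [ 62  62  62  61  61  58  55  55  57  57  58  58  59  59]]
hole 316.7638759613037 93.1168212890625 (26.671749114990234, 28.192995071411133)
peg [325.021  100.6266]
[0.4635 0.2444 0.0741]
hole world [0.5525 0.2548 0.0846] hole nominal [0.5529 0.2549 0.0834] peg world [0.5528 0.251  0.026 ]
t 6.32 p [0.4635 0.2444 0.0741] psi 6.722975234995899 q [-0.2608  0.4775 -0.4256  2.0225  0.2999  0.6973 -2.3291] F [-0.5061  0.9946 -0.3594] w 0.3052272814680381
  shift [-0.0013  0.0085  0.1957] turn [-0.0006 -0.001   0.0001]
```

Call:
jog_arm([
  {"x":0.001,"y":0.011,"z":0.1,"wx":0,"wy":0,"wz":0},
  {"x":0.001,"y":0.011,"z":0.19,"wx":0,"wy":0,"wz":0},
  {"x":0.001,"y":0.011,"z":0.19,"wx":0,"wy":0,"wz":0},
  {"x":0.001,"y":0.011,"z":0.19,"wx":0,"wy":0,"wz":0},
  {"x":0.001,"y":0.011,"z":0.19,"wx":0,"wy":0,"wz":0},
])

```text
t: 6.73
eef_pos: [0.4643, 0.2433, 0.0367]
tool_rot: [-0.001, 0.998, 0.059, 0.002]
contact_force: [0.3, 0.2, -0.6]
gripper_width: 0.305
```

```bash
python3 - <<'E'
from h import *
rel(([.4640,.2422,.022],tool(6.7)))
im=snap('wrist','w4'); snap('top','top4'); s=snap('scene','s4')
o,p,R=state()
h=p+R.apply([.09,0,-.008]); print('hole top',h,proj('wrist',h),'hole bottom',proj('wrist',p+R.apply([.09,0,.004])),'peg pred',proj('wrist',[.5523,.2537,.027]))
a=cv2.resize(im[70:130,290:350],(400,400),interpolation=cv2.INTER_CUBIC)
b=cv2.resize(s[195:300,300:415],(400,365),interpolation=cv2.INTER_CUBIC); b=np.vstack([b,np.zeros((35,400,3),np.uint8)])
cv2.imwrite('pics/w4c.png',np.hstack([a,b])[:,:,::-1])
E
```

```text
t 6.73 p [0.4643 0.2433 0.0367] psi 6.771234219789335 q [-0.2848  0.5373 -0.395   2.04    0.3436  0.6227 -2.3633] F [ 0.2901  0.1812 -0.5622] w 0.30542955304657576
  shift [-0.0025  0.0054  0.0734] turn [-0.0008 -0.0011  0.0004]
hole top [0.5541 0.2535 0.0455] [316.4151  92.2461] hole bottom [316.5424  94.1601] peg pred [315.7631  99.5358]
```

View pics/w4c.png

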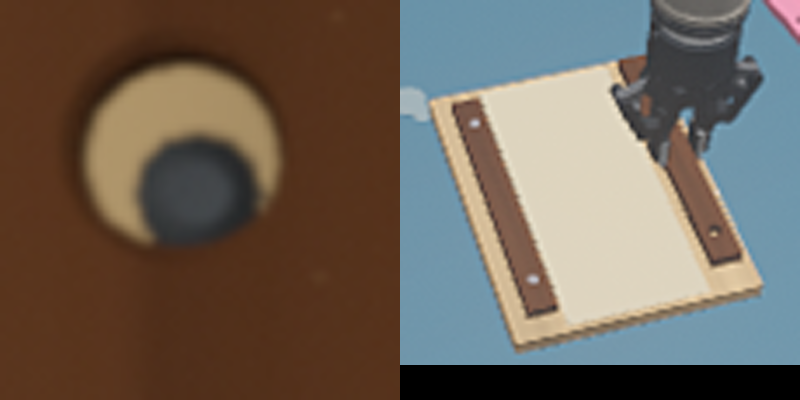

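Through the hole the peg sits at about (319,99), with the hole centre at (317,93). I need about 1 mm in −x and −y, then lower gently.

Call:
jog_arm([
  {"x":-0.0065,"y":0.004,"z":0,"wx":0,"wy":-0.001,"wz":0},
  {"x":-0.0065,"y":0.004,"z":0,"wx":0,"wy":-0.001,"wz":0},
  {"x":-0.0065,"y":0.004,"z":0.02,"wx":0,"wy":-0.001,"wz":0},
  {"x":-0.0065,"y":0.004,"z":0.035,"wx":0,"wy":-0.001,"wz":0},
  {"x":-0.0065,"y":0.004,"z":0.05,"wx":0,"wy":-0.001,"wz":0},
  {"x":-0.0065,"y":0.004,"z":0.05,"wx":0,"wy":-0.001,"wz":0},
])

```text
t: 7.38
eef_pos: [0.4631, 0.2417, 0.0263]
tool_rot: [-0.001, 0.998, 0.059, 0.0]
contact_force: [0.4, -0.0, -0.9]
gripper_width: 0.305
```

```bash
python3 - <<'E'
from h import *
rel(([.4631,.2424,.0215],tool(6.8)))
print(monitor.get_obs()['torque'])
E
```

```text
t 7.38 p [0.4631 0.2417 0.0263] psi 6.735249296235695 q [-0.2899  0.5537 -0.3867  2.0456  0.3534  0.6042 -2.371 ] F [ 0.3888 -0.0199 -0.9363] w 0.30463672780544127
  shift [ 0.0006 -0.0033  0.0239] turn [-0.0007 -0.0001 -0.0004]
[-0.0294  0.0203 -0.0415]
```

Call:
jog_arm([
  {"x":0,"y":-0.002,"z":0.01,"wx":0,"wy":0,"wz":0},
  {"x":0,"y":-0.002,"z":0.022,"wx":0,"wy":0,"wz":0},
  {"x":0,"y":-0.002,"z":0.028,"wx":0,"wy":0,"wz":0},
  {"x":0,"y":-0.002,"z":0.028,"wx":0,"wy":0,"wz":0},
])

```text
t: 7.72
eef_pos: [0.463, 0.2422, 0.0221]
tool_rot: [-0.001, 0.998, 0.059, 0.0]
contact_force: [-6.0, -3.6, 21.0]
gripper_width: 0.302
```

```bash
python3 - <<'E'
from h import *
rel()
print(monitor.get_obs()['torque'])
E
```

```text
t 7.72 p [0.463  0.2422 0.0221] psi 6.7435474859066336 q [-0.2953  0.5607 -0.3821  2.0466  0.3595  0.5968 -2.3776] F [-5.9663 -3.5738 20.9983] w 0.3022776167640323
[-0.7751  1.2216 -0.0009]
```

Call:
jog_arm([
  {"x":0,"y":0,"z":-0.005,"wx":0,"wy":0,"wz":0},
  {"x":0,"y":0,"z":-0.005,"wx":0,"wy":0,"wz":0},
  {"x":0,"y":0,"z":-0.005,"wx":0,"wy":0,"wz":0},
  {"x":0,"y":0,"z":-0.005,"wx":0,"wy":0,"wz":0},
  {"x":0,"y":0,"z":-0.005,"wx":0,"wy":0,"wz":0},
  {"x":0,"y":0,"z":-0.2,"wx":0,"wy":0,"wz":0},
  {"x":0,"y":0,"z":-0.4,"wx":0,"wy":0,"wz":0},
  {"x":0,"y":0,"z":-0.6,"wx":0,"wy":0,"wz":0},
  {"x":0,"y":0.2,"z":-0.8,"wx":0,"wy":0,"wz":0},
  {"x":0,"y":0.3,"z":-0.8,"wx":0,"wy":0,"wz":0},
  {"x":0,"y":0.3,"z":-0.8,"wx":0,"wy":0,"wz":0},
], hand=1)

```text
t: 8.63
eef_pos: [0.4727, 0.177, 0.1847]
tool_rot: [0.001, 0.998, 0.055, 0.003]
contact_force: [0.8, -0.7, -0.9]
gripper_width: 1.001
```

```bash
python3 - <<'E'
from h import *
rel(([.52,.05,.23],tool(45)),([.55,-.1,.23],tool(88)))
w=snap('wrist','w5');s=snap('scene','s5')
a=cv2.resize(s[200:300,305:415],(440,400),interpolation=cv2.INTER_CUBIC)
w=cv2.resize(w[0:400,40:400],(360,400))
cv2.imwrite('pics/w5c.png',np.hstack([w,a])[:,:,::-1])
E
```

```text
t 8.63 p [0.4727 0.177  0.1847] psi 6.342253756246487 q [-0.0829  0.2877 -0.4709  1.9825  0.1692  0.904  -2.1019] F [ 0.8378 -0.6675 -0.8768] w 1.001235337272028
  shift [ 0.1661  0.6577 -0.2244] turn [ 0.001  -0.0015 -0.2148]
  shift [ 0.2324  1.4197 -0.2229] turn [ 0.0016 -0.001  -0.4537]
```

View pics/w5c.png

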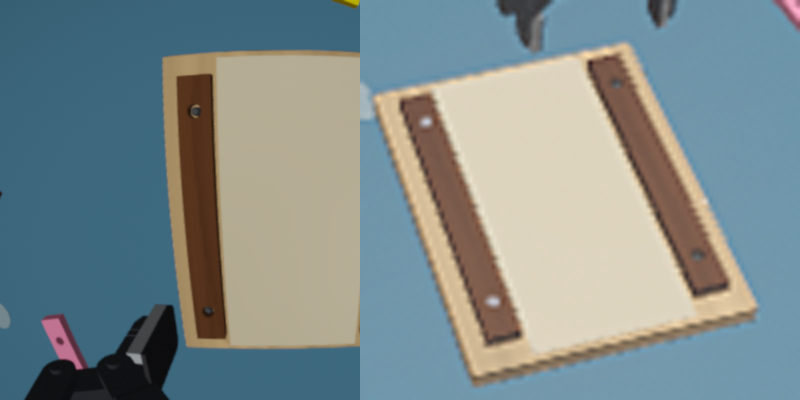

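The rail lies flat, with both pegs filling their holes (w5c left at about (195,111) and (208,311)), and it is released. Next is the pin.

Call:
jog_arm([
  {"x":0.2,"y":1,"z":-0.22,"wx":0,"wy":0,"wz":-0.45},
  {"x":0.2,"y":1,"z":-0.22,"wx":0,"wy":0,"wz":-0.45},
  {"x":0.2,"y":1,"z":-0.22,"wx":0,"wy":0,"wz":-0.45},
  {"x":0.2,"y":1,"z":-0.22,"wx":0,"wy":0,"wz":-0.45},
  {"x":0.2,"y":1,"z":-0.22,"wx":0,"wy":0,"wz":-0.45},
  {"x":0.2,"y":1,"z":-0.22,"wx":0,"wy":0,"wz":-0.45},
  {"x":0.2,"y":1,"z":-0.22,"wx":0,"wy":0,"wz":-0.45},
  {"x":0.2,"y":1,"z":-0.22,"wx":0,"wy":0,"wz":-0.45},
  {"x":0.2,"y":1,"z":-0.22,"wx":0,"wy":0,"wz":-0.45},
  {"x":0.2,"y":1,"z":-0.22,"wx":0,"wy":0,"wz":-0.45},
  {"x":0.2,"y":1,"z":-0.22,"wx":0,"wy":0,"wz":-0.45},
  {"x":0.2,"y":1,"z":-0.22,"wx":0,"wy":0,"wz":-0.45},
])

```text
t: 9.73
eef_pos: [0.5326, -0.0116, 0.2251]
tool_rot: [-0.001, 0.719, 0.695, 0.001]
contact_force: [-0.6, -0.5, -0.6]
gripper_width: 0.999
```

```bash
python3 - <<'E'
from h import *
rel(([.551,-.24,.19],tool(90.7)))
E
```

```text
t 9.73 p [ 0.5326 -0.0116  0.2251] psi 88.02864412382479 q [ 0.4237  0.3132 -0.6245  1.8683  0.2099  1.0262 -0.3216] F [-0.6369 -0.4802 -0.6271] w 0.9992938737393714
  shift [-1.1386  0.1311  0.1735] turn [-0.0001 -0.0006 -0.0148]
```

Call:
jog_arm([
  {"x":-1,"y":0.13,"z":0.15,"wx":0,"wy":0,"wz":-0.015},
  {"x":-1,"y":0.13,"z":0.15,"wx":0,"wy":0,"wz":-0.015},
  {"x":-1,"y":0.13,"z":0.15,"wx":0,"wy":0,"wz":-0.015},
  {"x":-1,"y":0.13,"z":0.15,"wx":0,"wy":0,"wz":-0.015},
  {"x":-1,"y":0.13,"z":0.15,"wx":0,"wy":0,"wz":-0.015},
  {"x":-1,"y":0.13,"z":0.15,"wx":0,"wy":0,"wz":-0.015},
  {"x":-1,"y":0.13,"z":0.15,"wx":0,"wy":0,"wz":-0.015},
  {"x":-1,"y":0.13,"z":0.15,"wx":0,"wy":0,"wz":-0.015},
])

```text
t: 10.4
eef_pos: [0.5519, -0.2104, 0.1937]
tool_rot: [-0.002, 0.702, 0.712, 0.001]
contact_force: [-0.2, 0.3, 0.1]
gripper_width: 1.003
```

```bash
python3 - <<'E'
from h import *
rel(([.551,-.255,.10],tool(90.7)))
im=snap('wrist','w6')
for k,P in dict(end=[.549,-.127,.029],barrelend=[.5499,-.187,.029],grasp=[.5508,-.255,.029],wallin=[.55,-.11,.08],edge=[.55,-.336,.098]).items(): print(k,proj('wrist',P))
E
```

```text
t 10.4 p [ 0.5519 -0.2104  0.1937] psi 90.8212887102265 q [ 0.6717  0.4314 -0.5343  1.7706  0.2497  1.0103  0.0576] F [-0.2447  0.3191  0.0955] w 1.0029129989641754
  shift [-0.2251 -0.007   0.4675] turn [-0.0005 -0.0013  0.0007]
end [315.7631 114.6231]
barrelend [315.8315 186.2831]
grasp [315.8182 261.482 ]
wallin [317.2121  89.6175]
edge [313.2374 382.5019]
```

View pics/w6.png

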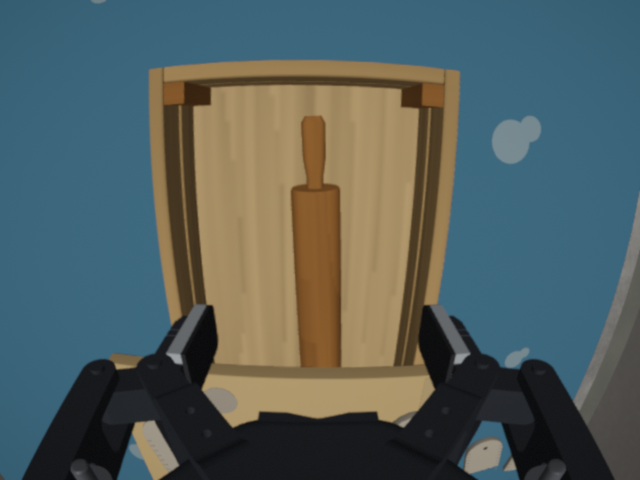

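The wrist view shows the pin's handle end at (313.5,117), its barrel end at (316,187), the barrel at about (321,355), and the board's +y face at rows 367–377.

```bash
python3 - <<'E'
from h import *
im=cv2.imread('pics/w6.png')[:,:,::-1].astype(int)
pts=[]
for r in (130,150,200,230,260,290,320,350):
    row=im[r,280:360]; m=(row[:,0]-row[:,2]>50)&(row.sum(1)<330)
    i=np.where(m)[0]+280; L=px2z('wrist',(i.min()-.5,r),.029);Rr=px2z('wrist',(i.max()+.5,r),.029); c=(L+Rr)/2
    print(r,i.min(),i.max(),c[:2],'w',np.linalg.norm(Rr-L)); pts.append(c[:2])
pts=np.array(pts); f=np.polyfit(pts[:,1],pts[:,0],1); print('x=',f,'yaw',90-np.degrees(np.arctan(f[0])))
print('end',px2z('wrist',(313.5,117),.035),'barrel end',px2z('wrist',(316,186),.05),'wall in',px2z('wrist',(305,83),.08),'wallL/R in',px2z('wrist',(190,262),.08),px2z('wrist',(428,262),.08),
 'edge bot',[px2z('wrist',(u,367),.08) for u in (230,320,400)],'edge top',px2z('wrist',(320,377),.098))
E
```

```text
130 301 325 [ 0.5469 -0.1397] w 0.020443870530101577
150 302 325 [ 0.5475 -0.1564] w 0.019782234658850248
200 291 339 [ 0.5493 -0.1988] w 0.04160062173551596
230 292 340 [ 0.5506 -0.2255] w 0.04258191905800316
260 294 340 [ 0.5518 -0.2536] w 0.04201271637145805
290 296 340 [ 0.5532 -0.2836] w 0.04160200872409407
320 297 340 [ 0.5542 -0.3161] w 0.042326170834458214
350 299 341 [ 0.5562 -0.352 ] w 0.04333417198102663
x= [-0.0433  0.5408] yaw 92.48180338230397
end [ 0.5473 -0.129   0.035 ] barrel end [ 0.5501 -0.1828  0.05  ] wall in [ 0.5417 -0.1055  0.08  ] wallL/R in [ 0.4529 -0.2369  0.08  ] [ 0.6371 -0.2339  0.08  ] edge bot [array([ 0.4761, -0.3373,  0.08  ]), array([ 0.5556, -0.3334,  0.08  ]), array([ 0.6263, -0.3348,  0.08  ])] edge top [ 0.5555 -0.3298  0.098 ]
```

Call:
jog_arm([
  {"x":-0.223,"y":-0.0035,"z":0.15,"wx":0,"wy":0,"wz":-0.0094},
  {"x":-0.223,"y":-0.0035,"z":0.3,"wx":0,"wy":0,"wz":-0.0094},
  {"x":-0.223,"y":-0.0035,"z":0.4,"wx":0,"wy":0,"wz":-0.0094},
  {"x":-0.223,"y":-0.0035,"z":0.55,"wx":0,"wy":0,"wz":-0.0094},
  {"x":-0.223,"y":-0.0035,"z":0.7,"wx":0,"wy":0,"wz":-0.0094},
  {"x":-0.223,"y":-0.0035,"z":0.8,"wx":0,"wy":0,"wz":-0.0094},
  {"x":-0.223,"y":-0.0035,"z":0.88,"wx":0,"wy":0,"wz":-0.0094},
  {"x":-0.223,"y":-0.0035,"z":0.88,"wx":0,"wy":0,"wz":-0.0094},
  {"x":-0.223,"y":-0.0035,"z":0.88,"wx":0,"wy":0,"wz":-0.0094},
])

```text
t: 11.2
eef_pos: [0.5521, -0.2514, 0.0178]
tool_rot: [-0.002, 0.69, 0.724, 0.001]
contact_force: [0.2, -0.6, 1.0]
gripper_width: 1.002
```

```bash
python3 - <<'E'
from h import *
rel(([.5518,-.255,.0125],tool(92.5)))
E
```

```text
t 11.2 p [ 0.5521 -0.2514  0.0178] psi 92.75451532411842 q [ 0.6488  0.6763 -0.434   1.8396  0.4049  0.7176  0.0368] F [ 0.2042 -0.5584  0.9533] w 1.0022280357630133
  shift [-0.0178 -0.0025  0.0262] turn [-0.0005 -0.0017  0.0014]
```

Call:
jog_arm([
  {"x":-0.018,"y":-0.002,"z":0.026,"wx":0,"wy":-0.0015,"wz":0.0014},
  {"x":-0.018,"y":-0.002,"z":0.026,"wx":0,"wy":-0.0015,"wz":0.0014},
  {"x":-0.018,"y":-0.002,"z":0.026,"wx":0,"wy":-0.0015,"wz":0.0014},
  {"x":-0.018,"y":-0.002,"z":0.026,"wx":0,"wy":-0.0015,"wz":0.0014},
  {"x":-0.018,"y":-0.002,"z":0.026,"wx":0,"wy":-0.0015,"wz":0.0014},
  {"x":-0.018,"y":-0.002,"z":0.026,"wx":0,"wy":-0.0015,"wz":0.0014},
  {"x":-0.018,"y":-0.002,"z":0.026,"wx":0,"wy":-0.0015,"wz":0.0014},
  {"x":-0.018,"y":-0.002,"z":0.026,"wx":0,"wy":-0.0015,"wz":0.0014},
  {"x":-0.018,"y":-0.002,"z":0.026,"wx":0,"wy":-0.0015,"wz":0.0014},
  {"x":-0.018,"y":-0.002,"z":0.026,"wx":0,"wy":-0.0015,"wz":0.0014},
], hand=-1, grip_force=90)

```text
t: 12.03
eef_pos: [0.5528, -0.2552, 0.0139]
tool_rot: [0.0, 0.692, 0.722, -0.0]
contact_force: [-0.9, 0.5, 5.8]
gripper_width: 0.466
```

```bash
cat > ext.py <<'E'
from h import *
o,p,R=state(); x=R.as_matrix()[:,0]
# pin in tool frame: axis along tool x, s0 = +31 mm from mid => mid at -s0 ; axis height from TCP
s0=p[1]+.286; off=.0165; yaw=np.degrees(np.arctan2(x[1],x[0]))
ey,wy0,wy1=-.333,-.1065,-.0945
def pose(low_y,low_z,th):
    "pin -y end (axis) at y,z with tilt th -> TCP position (keeping x along yaw)"
    d=np.array([np.cos(np.radians(th))*np.cos(np.radians(yaw)),np.cos(np.radians(th))*np.sin(np.radians(yaw)),np.sin(np.radians(th))])
    R2=tool(yaw,th); L=.16+s0
    base=p+R.apply([-L,0,-off]); base[0]+= (low_y-base[1])/np.tan(np.radians(yaw))
    base[1]=low_y; base[2]=low_z
    return base+d*L+R2.apply([0,0,off]),R2
def clear(low_y,low_z,th):
    t=np.radians(th); a=np.arange(0,.3201,.002); r=np.where((a<.06)|(a>.26),.0095,.021)
    y=low_y+a*np.cos(t);z=low_z+a*np.sin(t); 
    top=(y-r*np.sin(t),z+r*np.cos(t)); bot=(y+r*np.sin(t),z-r*np.cos(t))
    B=top[0]<ey; cb=(.08-top[1][B]).min() if B.any() else 9
    W=(bot[0]>wy0)&(bot[0]<wy1); cw=(bot[1][W]-.08).min() if W.any() else 9
    E=y+.0*r; inside=(bot[0]<wy0)&(bot[1]<.08); gw=(wy0-bot[0][inside]).min() if inside.any() else 9
    I=bot[0]<wy0; cf=(bot[1][I]-.008).min() if I.any() else 9
    return np.round(np.array([cb,cw,gw,cf])*1000,1)
E
python3 - <<'E'
from ext import *
print('s0',s0)
seq=[(-.444,.029,2),(-.441,.027,6),(-.437,.023,11),(-.433,.0215,15),(-.431,.0205,17),(-.40,.030,17),(-.36,.042,17),(-.31,.06,17.5),(-.26,.085,18)]
print([clear(*s) for s in seq])
rel(*[pose(*s) for s in seq])
E
```

```text
s0 0.030804081349231294
[array([  26.2, 9000. ,   17.4,    2.1]), array([  20.6, 9000. ,   15.3,    4.4]), array([  15.4, 9000. ,   14.6,    5.7]), array([  10.3, 9000. ,   69.9,    4.3]), array([   7.8, 9000. ,   69.7,    3.4]), array([ 7.7, 30.4, 59.8, 12.9]), array([20.1, 17.9, 58. , 24.9]), array([9000. ,   22.5,   71.3,   42.9]), array([9000. ,   33.2,  139.2,   68. ])]
t 12.03 p [ 0.5528 -0.2552  0.0139] psi 92.48848529870739 q [ 0.6461  0.6818 -0.4264  1.8389  0.4121  0.7089  0.0301] F [-0.9401  0.4522  5.8348] w 0.46620523730859653
  shift [ 0.0114 -0.     -0.0261] turn [0.0001 0.0112 0.    ]
  shift [ 0.0275  0.     -0.083 ] turn [0.0001 0.0334 0.    ]
  shift [ 0.0423  0.     -0.1464] turn [0.0001 0.0612 0.    ]
  shift [ 0.053  0.    -0.205] turn [0.0001 0.0834 0.    ]
  shift [ 0.0566  0.     -0.2328] turn [0.0001 0.0945 0.    ]
  shift [ 0.2117  0.     -0.2804] turn [0.0001 0.0945 0.    ]
  shift [ 0.4119  0.     -0.3404] turn [0.0001 0.0945 0.    ]
  shift [ 0.6603  0.0001 -0.4386] turn [0.0001 0.0973 0.    ]
  shift [ 0.9087  0.0001 -0.5718] turn [0.0001 0.1001 0.    ]
```

Call:
jog_arm([
  {"x":0.011,"y":0,"z":-0.026,"wx":0,"wy":0.011,"wz":0},
  {"x":0.02,"y":0,"z":-0.056,"wx":0,"wy":0.022,"wz":0},
  {"x":0.0275,"y":0,"z":-0.084,"wx":0,"wy":0.0334,"wz":0},
  {"x":0.035,"y":0,"z":-0.116,"wx":0,"wy":0.047,"wz":0},
  {"x":0.042,"y":0,"z":-0.147,"wx":0,"wy":0.061,"wz":0},
  {"x":0.048,"y":0,"z":-0.177,"wx":0,"wy":0.072,"wz":0},
  {"x":0.053,"y":0,"z":-0.206,"wx":0,"wy":0.083,"wz":0},
  {"x":0.057,"y":0,"z":-0.235,"wx":0,"wy":0.0945,"wz":0},
  {"x":0.057,"y":0,"z":-0.235,"wx":0,"wy":0.0945,"wz":0},
  {"x":0.057,"y":0,"z":-0.235,"wx":0,"wy":0.0945,"wz":0},
  {"x":0.057,"y":0,"z":-0.235,"wx":0,"wy":0.0945,"wz":0},
])

```text
t: 12.95
eef_pos: [0.552, -0.2436, 0.0608]
tool_rot: [-0.107, 0.684, 0.715, 0.102]
contact_force: [-0.3, 0.7, -2.9]
gripper_width: 0.468
```

```bash
python3 - <<'E'
from h import *
o,p,R=state(); rel(); M=R.as_matrix(); print(M[:,0],o['torque'])
snap('scene','s6'); w=snap('wrist','w7'); s=cv2.imread('pics/s6.png')[:,:,::-1]
a=cv2.resize(s[200:350,90:300],(420,300),interpolation=cv2.INTER_CUBIC)
w=cv2.resize(w,(380,300))
cv2.imwrite('pics/w7c.png',np.hstack([w,a])[:,:,::-1])
# predicted pin ends
L=.191
for a in (-.191,-.131,.069,.129): print(a,p+R.apply([a,0,-.0165]),proj('scene',p+R.apply([a,0,-.0165])),proj('wrist',p+R.apply([a,0,-.0165])))
E
```

```text
t 12.95 p [ 0.552  -0.2436  0.0608] psi 92.50481547119202 q [ 0.885   0.7327 -0.6211  1.7121  0.1621  0.9298  0.3092] F [-0.2541  0.6991 -2.9362] w 0.46805182359987124
[-0.0418  0.9556  0.2916] [-0.4006  0.0242 -0.0524]
-0.191 [ 0.5602 -0.4309  0.0209] [153.1952 297.3324] [317.7771 538.8233]
-0.131 [ 0.5577 -0.3736  0.0384] [172.7147 290.4493] [317.8171 500.961 ]
0.069 [ 0.5494 -0.1824  0.0967] [238.8295 267.1355] [318.0766 153.2053]
0.129 [ 0.5469 -0.1251  0.1142] [258.9851 260.0281] [318.1372 -17.8011]
```

View pics/w7c.png

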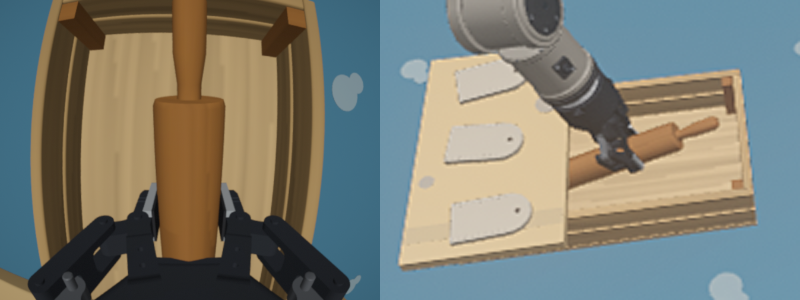

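The pin is held at the expected tilt, its handle end matching the prediction in the scene view at (258,261), and the board and tags haven't moved. Next I slide it out along its own axis.

Call:
jog_arm([
  {"x":0.08,"y":0,"z":0,"wx":0,"wy":0,"wz":0},
  {"x":0.18,"y":0,"z":0,"wx":0,"wy":0,"wz":0},
  {"x":0.28,"y":0,"z":0,"wx":0,"wy":0,"wz":0},
  {"x":0.38,"y":0,"z":0,"wx":0,"wy":0,"wz":0},
  {"x":0.48,"y":0,"z":0,"wx":0,"wy":0,"wz":0},
  {"x":0.58,"y":0,"z":0,"wx":0,"wy":0,"wz":0},
  {"x":0.68,"y":0,"z":0,"wx":0,"wy":0,"wz":0},
  {"x":0.78,"y":0,"z":0,"wx":0,"wy":0,"wz":0},
  {"x":0.88,"y":0,"z":0,"wx":0,"wy":0,"wz":0},
  {"x":0.96,"y":0,"z":0,"wx":0,"wy":0,"wz":0},
  {"x":1,"y":0,"z":-0.02,"wx":0,"wy":0,"wz":0},
  {"x":1,"y":0,"z":-0.05,"wx":0,"wy":0,"wz":0},
])

```text
t: 14.05
eef_pos: [0.5432, -0.0515, 0.1298]
tool_rot: [-0.107, 0.682, 0.716, 0.102]
contact_force: [0.0, -0.2, -1.1]
gripper_width: 0.457
```

```bash
python3 - <<'E'
from h import *
o,p,R=state(); c=np.array([.473,.1635]);u=np.array([-np.sin(np.radians(6.8)),np.cos(np.radians(6.8))])
g=c+.031*u; T=([*g,.115],tool(96.8))
rel(([p[0],p[1],p[2]+.13],R),([p[0],p[1]+.1,.23],tool(94)),T)
for a in (-.191,.129): print(p+R.apply([a,0,-.0165]))
E
```

```text
t 14.05 p [ 0.5432 -0.0515  0.1298] psi 92.84668583169565 q [ 0.7033  0.5419 -0.7198  1.8806  0.0678  0.8689  0.0587] F [ 0.0195 -0.1768 -1.1005] w 0.45721194323642245
  shift [ 0.1901 -0.     -0.6216] turn [0. 0. 0.]
  shift [ 0.6241  0.0248 -0.333 ] turn [ 0.0009 -0.0945 -0.0064]
  shift [ 1.1695 -0.3079  0.4351] turn [ 0.0033 -0.0944 -0.0218]
[ 0.5525 -0.2387  0.0897]
[0.5373 0.0669 0.1833]
```

Call:
jog_arm([
  {"x":0.05,"y":0,"z":-0.15,"wx":0,"wy":0,"wz":0},
  {"x":0.1,"y":0,"z":-0.3,"wx":0,"wy":0,"wz":0},
  {"x":0.2,"y":0,"z":-0.38,"wx":0,"wy":-0.02,"wz":0},
  {"x":0.32,"y":0,"z":-0.38,"wx":0,"wy":-0.04,"wz":0},
  {"x":0.44,"y":0.01,"z":-0.37,"wx":0,"wy":-0.06,"wz":-0.003},
  {"x":0.54,"y":0.02,"z":-0.35,"wx":0,"wy":-0.08,"wz":-0.005},
  {"x":0.62,"y":0.025,"z":-0.333,"wx":0,"wy":-0.0945,"wz":-0.006},
  {"x":0.62,"y":0.025,"z":-0.333,"wx":0,"wy":-0.0945,"wz":-0.006},
  {"x":0.62,"y":0.025,"z":-0.333,"wx":0,"wy":-0.0945,"wz":-0.006},
])

```text
t: 14.8
eef_pos: [0.5434, 0.0493, 0.2305]
tool_rot: [0.001, 0.681, 0.732, 0.001]
contact_force: [0.6, -1.1, -1.2]
gripper_width: 0.461
```

```bash
cat >> h.py <<'E'
def pinfit(n,im,z,box):
    "barrel+handle ends in an image by colour -> contour rect in px"
    x,y,w,h=box; a=im[y:y+h,x:x+w].astype(int); m=np.zeros(im.shape[:2],np.uint8)
    m[y:y+h,x:x+w]=((a[:,:,0]>a[:,:,2]*1.9)&(a[:,:,0]>100)&(a[:,:,0]<185)&(a[:,:,1]<120))*255
    return m
E
python3 - <<'E'
from h import *
c=np.array([.473,.1635]);u=np.array([-np.sin(np.radians(6.8)),np.cos(np.radians(6.8))])
rel(([*(c+.031*u),.115],tool(96.8)))
o,p,R=state()
s=snap('scene','s7'); w=snap('wrist','w8'); t=snap('top','top7')
for a in (-.191,-.131,0,.069,.129): q=p+R.apply([a,0,-.0165]); print(a,q,[proj(n,q).round(1) for n in('scene','top','wrist')])
a=cv2.resize(s[190:340,130:380],(400,240),interpolation=cv2.INTER_CUBIC); b=cv2.resize(w,(400,300)); d=cv2.resize(t[180:330,200:500],(800,400)) 
top=np.hstack([cv2.copyMakeBorder(a,0,0,0,0,0),b[:240]])
cv2.imwrite('pics/w8c.png',np.vstack([top,d[:350]])[:,:,::-1])
E
```

```text
t 14.8 p [0.5434 0.0493 0.2305] psi 94.08358497389251 q [ 0.3754  0.3465 -0.7143  1.8327  0.2599  1.0537 -0.3674] F [ 0.5977 -1.1417 -1.1994] w 0.4613563724653308
  shift [ 0.7497 -0.3198  0.5762] turn [ 0.0012  0.     -0.0151]
-0.191 [ 0.5569 -0.1413  0.247 ] [array([247.7, 231.8]), array([410.9, 209.8]), array([320.3, 537.7])]
-0.131 [ 0.5526 -0.0814  0.247 ] [array([271.4, 227.9]), array([385.9, 211.3]), array([320., 499.])]
0 [0.5433 0.0493 0.247 ] [array([321.6, 219.4]), array([331.5, 214.4]), array([318.9, 322.5])]
0.069 [0.5384 0.1181 0.247 ] [array([347.4, 215.1]), array([302.9, 216.1]), array([317.6, 141.4])]
0.129 [0.5341 0.1779 0.247 ] [array([369.4, 211.4]), array([278. , 217.5]), array([316.3, -29.5])]
```

View pics/w8c.png

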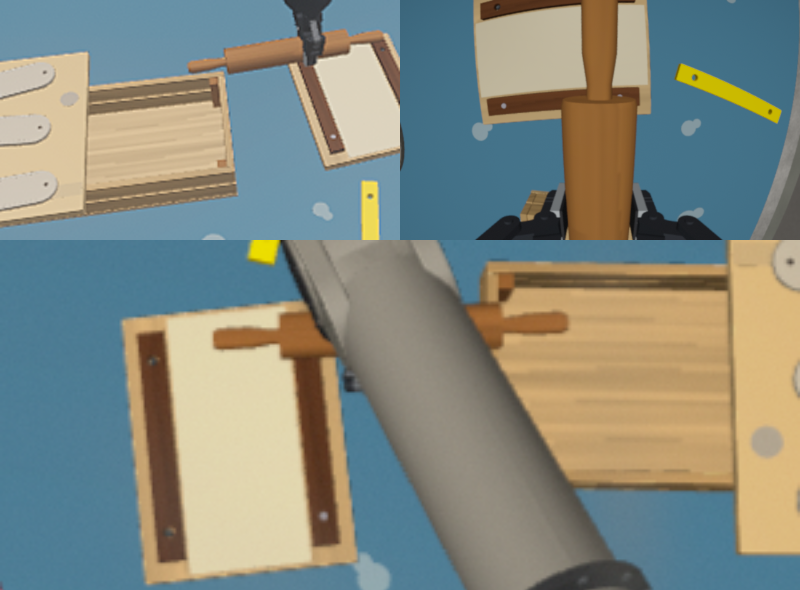

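The views show the pin out, level, and gripped at the expected place. The top view has its ends at (280,217) and (413,211), within a few px of predicted. The board and tags haven't moved. Next I carry it over the slab centre.

Call:
jog_arm([
  {"x":0.1,"y":-0.04,"z":0.07,"wx":0,"wy":0,"wz":-0.002},
  {"x":0.22,"y":-0.1,"z":0.16,"wx":0,"wy":0,"wz":-0.005},
  {"x":0.36,"y":-0.16,"z":0.27,"wx":0,"wy":0,"wz":-0.008},
  {"x":0.5,"y":-0.22,"z":0.37,"wx":0,"wy":0,"wz":-0.01},
  {"x":0.62,"y":-0.27,"z":0.46,"wx":0.001,"wy":0,"wz":-0.012},
  {"x":0.71,"y":-0.3,"z":0.53,"wx":0.001,"wy":0,"wz":-0.014},
  {"x":0.757,"y":-0.32,"z":0.561,"wx":0.001,"wy":0,"wz":-0.015},
  {"x":0.757,"y":-0.32,"z":0.561,"wx":0.001,"wy":0,"wz":-0.015},
  {"x":0.757,"y":-0.32,"z":0.561,"wx":0.001,"wy":0,"wz":-0.015},
  {"x":0.757,"y":-0.32,"z":0.561,"wx":0.001,"wy":0,"wz":-0.015},
  {"x":0.757,"y":-0.32,"z":0.561,"wx":0.001,"wy":0,"wz":-0.015},
])

```text
t: 15.87
eef_pos: [0.4713, 0.1908, 0.1176]
tool_rot: [0.0, 0.668, 0.744, -0.0]
contact_force: [0.6, -0.6, -2.1]
gripper_width: 0.466
```

```bash
python3 - <<'E'
from h import *
rel(([.4686,.1958,.118],tool(96.8)))
o,p,R=state(); s=snap('scene','s8'); t=snap('top','top8'); w=snap('wrist','w9')
print('vel',np.abs(monitor.get_obs()['joint_vel']).max())
for a in (-.191,-.131,0,.069,.129): q=p+R.apply([a,0,-.0165]); print(a,q,[proj(n,q).round(1) for n in('scene','top')])
for n in('scene','top'):
  for d in finder.place_of(n,'pin_mid')[:2]: print(n,d['confidence'],d['location'],px2z(n,d['location'],.1345))
  for k,z in (('tag0',.098),('ware_board',.08),('slab_top',.018)):
    for d in finder.place_of(n,k)[:3]: print(n,k,round(d['confidence'],2),px2z(n,d['location'],z))
a=cv2.resize(s[180:310,270:450],(400,289),interpolation=cv2.INTER_CUBIC); d=cv2.resize(t[180:310,220:400],(400,289),interpolation=cv2.INTER_CUBIC)
cv2.imwrite('pics/w9c.png',np.vstack([np.hstack([a,d]),np.hstack([cv2.resize(w,(400,300)),cv2.resize(s[200:350,90:290],(400,300))])])[:,:,::-1])
E
```

```text
t 15.87 p [0.4713 0.1908 0.1176] psi 96.22980461659726 q [ 0.0732  0.4466 -0.7142  2.0146  0.3982  0.8211 -0.7609] F [ 0.6486 -0.6458 -2.1225] w 0.4659536581204668
  shift [ 0.0264 -0.0108 -0.002 ] turn [ 0.      0.0003 -0.0032]
vel 0.0070096944917404785
-0.191 [0.4921 0.0009 0.1343] [array([301.6, 235. ]), array([349.5, 242.4])]
-0.131 [0.4855 0.0606 0.1342] [array([322.1, 230.9]), array([326.4, 244.6])]
0 [0.4713 0.1908 0.1341] [array([365.6, 222.1]), array([275.9, 249.4])]
0.069 [0.4638 0.2594 0.134 ] [array([387.8, 217.7]), array([249.3, 251.9])]
0.129 [0.4573 0.319  0.134 ] [array([406.8, 213.8]), array([226.2, 254.1])]
scene 0.98 [354.4, 221.4] [0.4639 0.1592 0.1345]
scene 0.66 [376.2, 241.6] [0.5481 0.2041 0.1345]
scene tag0 0.69 [ 0.5267 -0.4405  0.098 ]
scene tag0 0.59 [ 0.4054 -0.4443  0.098 ]
scene tag0 0.58 [ 0.6493 -0.4258  0.098 ]
scene ware_board 0.72 [ 0.5287 -0.4313  0.08  ]
scene slab_top 0.9 [0.4792 0.1635 0.018 ]
scene slab_top 0.19 [0.4566 0.2373 0.018 ]
top tag0 0.67 [ 0.5336 -0.4416  0.098 ]
top tag0 0.67 [ 0.6575 -0.4178  0.098 ]
top tag0 0.65 [ 0.4168 -0.4343  0.098 ]
top ware_board 0.91 [ 0.5282 -0.4305  0.08  ]
```

View pics/w9c.png

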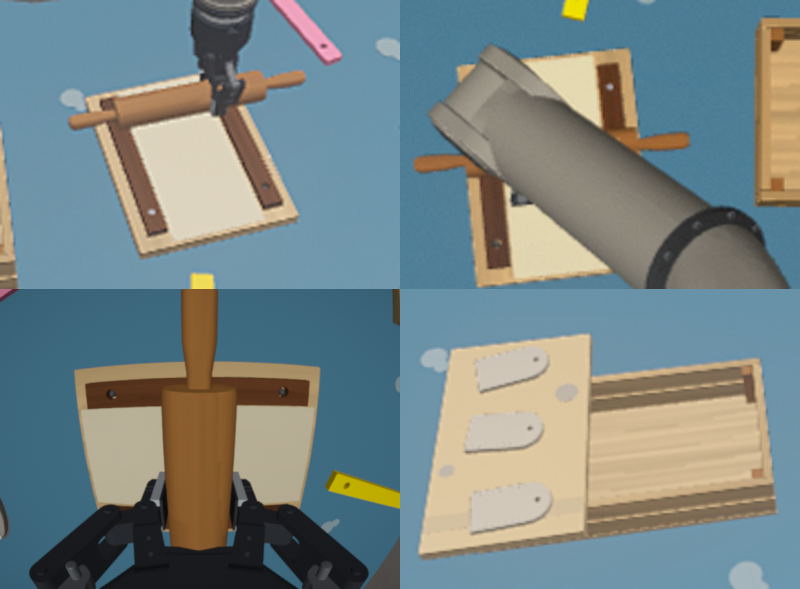

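The pin's ends match prediction to within 1 px in both views: scene (301.5,235) and (407,215), top (227,254) and (350.5,243). Board, tags and seated rail are all undisturbed. One small centring correction, then I hand in.

Call:
jog_arm([
  {"x":0.013,"y":-0.005,"z":0,"wx":0,"wy":0,"wz":-0.002},
  {"x":0.026,"y":-0.011,"z":0,"wx":0,"wy":0,"wz":-0.003},
  {"x":0.026,"y":-0.011,"z":0,"wx":0,"wy":0,"wz":-0.003},
  {"x":0.026,"y":-0.011,"z":0,"wx":0,"wy":0,"wz":-0.003},
  {"x":0.026,"y":-0.011,"z":0,"wx":0,"wy":0,"wz":-0.003},
  {"x":0.026,"y":-0.011,"z":0,"wx":0,"wy":0,"wz":-0.003},
  {"x":0.026,"y":-0.011,"z":0,"wx":0,"wy":0,"wz":-0.003},
  {"x":0.026,"y":-0.011,"z":0,"wx":0,"wy":0,"wz":-0.003},
])

```text
t: 17.08
eef_pos: [0.4672, 0.1973, 0.1171]
tool_rot: [-0.0, 0.663, 0.749, -0.001]
contact_force: [1.0, 0.2, -2.2]
gripper_width: 0.466
```

```bash
python3 - <<'E'
from h import *
rel(([.4686,.1958,.118],tool(96.8)))
o,p,R=state(); print('pin mid',p+R.apply([-.032,0,-.0165]),'axis',R.as_matrix()[:,0],'vel',np.abs(o['joint_vel']).max())
print(bot.hand_in())
E
```

```text
t 17.08 p [0.4672 0.1973 0.1171] psi 96.9603416065683 q [ 0.0625  0.4473 -0.7188  2.0169  0.4     0.8207 -0.765 ] F [ 0.9769  0.1985 -2.2089] w 0.4661526451363229
  shift [-0.0083  0.0059 -0.0047] turn [-0.0004  0.0002  0.0009]
pin mid [0.4711 0.1656 0.1336] axis [-0.1212  0.9926 -0.0007] vel 0.0018973056956156538
the job is handed in; nothing more can be done
None
```

The rail is seated and released, the pin is out of the crate and held over the slab board, and the job was handed in at t ≈ 17 s of the 51 s allowed.

- **Rail:** The larger dark rail went onto both pegs without touching until it met the board. The final push was 21 N, and the fingertips stopped within 0.2 mm of the height expected for a seated rail. After release, pictures showed it flat with a peg filling each hole.
- **Pin:** I gripped the barrel, tilted it about 17° with the +y end up, and slid it out along its own axis. I then levelled it and carried it over the slab.
- **Final hold:** Arm-pose readings put the pin's middle at about (0.471, 0.166, 0.134) m, within about 3 mm of my estimate of the slab's middle. Its axis is level to within 0.1° and within about 0.2° of square to the rails. It hangs about 83 mm clear of the rail tops (underside to rail top), and the arm was still.
- **Ware board and tags:** They looked undisturbed in the last picture. The finder's positions matched the earlier ones to within about 11 mm, which is its own scatter.

**Checks that disagreed:**
- One wrist picture taken while the arm was still settling was about 6 mm off the top camera, so I dropped it and remeasured with the arm still.
- Partway through the carry, the top camera placed the pin about 5 mm off where the scene camera put it along its length. At the slab, before the last small shift, both agreed with the prediction to within 1 px.
- At that same point, the finder's one good reading of the pin's middle was about 11 mm from my computed position, mostly in x. I trusted the pin-end pixels, which matched in both views.
- I took no picture after the last small centring shift of about 7 mm, only arm-pose readings.

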